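Load the drop-door drying oven

ROBOT

A 6-joint arm with a two-finger parallel gripper is mounted at the origin on the work surface. World frame = base frame: x ahead of the robot, y to its left, z up, the work surface at z = 0. Lengths are in m, angles in rad, forces in N, time in s.
With the tool pointing down it reaches from about 0.3 to 0.95 m from the base axis. Payload 3.1 kg.
Tool frame: the origin (TCP) lies at the very end of the fingers, on their centre line; the grasp point (between the pads) lies 19 mm behind it; z points along the fingers, y is the line along which they close (so a half turn about z gives the same grasp; the last joint's range is limited). The gripper opens to 85 mm and grips with 20 to 120 N. Pads are 22 mm wide; open, the fingers measure 114 mm over their backs; the gripper's body (76 mm by 85 mm) begins 54 mm behind the grasp point. The pads swing forward as they close: fully open they stand 13 mm farther back than shut.
Start: joints at [1.076, 0.308, 1.634, -0, 1.2, -0.07], TCP at [0.258, 0.569, 0.231] pointing down, gripper open.
Joint ranges: [-3.06, 3.06], [-0.79, 1.96], [0.05, 2.63], [-1.19, 4.34], [0.05, 2.64], [-2.94, 2.94]. Speed limits (rad/s): [2.79, 2.79, 3.14, 3.14, 3.14, 3.14].

INTERFACE

Orientations are given as a rotation vector (axis times angle).
In Python, from station import env gives the robot as it stands.
- The arm moves only by the tool servo_tool, never from a script. Its argument "plan" is a list that holds one entry, the list of rows, each a list of 7 numbers: the shift along the world's x, y, z in cm, then the turn, a rotation vector about the world's x, y, z in rad, then the finger opening in cm, from 0 to 8.54. In form: [[[dx, dy, dz, wx, wy, wz, fingers], ...]]. A call has 1 to 20 rows; each row shifts and turns the commanded pose from where the row before left it; what a row does not reach is not made up. A row lasts 1/10 s, in which the tool goes at most 50 mm and 8.59 degrees, less where a joint would pass 70% of its speed; a pose out of reach is approached as far as the arm can. A call with a gripper value outside its range is refused whole. The fingers move at their own pace and stop on an object; "newtons" is the grip in N (left out, the last holds). Time passes only in rows, so rows that do not move let the fingers close. It gives the time, the measured TCP pose, the force, the opening and the grip force at its end, in the units of the state.
- env.read_state(): the state, without advancing time (a new reading comes with each control period).
- env.grab_frame(name): name is "side" or "top" or "wrist"; returns (picture, depth): 420x560x3 uint8, red, green, blue; 420x560 float32, m along the optical axis (not along the pixel's ray), 0 where there is no reading.
- env.camera_params(name): a dict with "camera_matrix" (3x3 intrinsics, pixels), "R" (3x3) and "t" (3): a world point X has camera coordinates R X + t; the wrist camera has in their place "hand_eye" (4x4, takes a point from camera to tool coordinates, whose origin is the TCP and whose axes are the flange's). Camera axes: x right, y down, z forward; pixel columns grow to the right and rows downward; lengths in m; the calibration is good to about 2 mm. A picture is of the moment at which its call begins: read the wrist's pose just before it. camera_params takes no time and is no camera call.
- env.hand_in(): hands the job in; it is judged then, once.
The state is a dict: "time": time; "qpos": joint angles; "joint_vel": joint speeds; "joint_efforts": joint torques, N m; "position": TCP position; "eef_rot": TCP orientation; "wrist_force": force on the tool from outside, world axes, zero at the start; "moment": the same for the moment, N m; "opening": finger opening in m; "finger_force": force on a finger pad.
Only numpy, scipy, OpenCV 4.12 (cv2) and the standard library are available. Lean on these libraries where they do the work, as an engineer would, in place of code of your own. Each camera call takes 0.05 s, during which the arm holds its last target. There are 200 camera calls.

TASK

Load the drying oven: pull its drop-down door all the way down, pick up the sample tray by its orange handle and, keeping it level, stand it completely inside the oven on the chamber floor and let go, then push the door fully shut. Leave the other things on the bench where they stand.

Things in the scene. Friction and masses are not known exactly. Their poses are not given: they have to be found in the camera images.
- oven: White bench-top drying oven, fixed to the bench, 260 deep (x) x 405 wide x 227 high. Origin: on the bench under the middle of the chamber; its own +x points into the oven, away from the front, z up; front face at x = -130, with the chamber's open mouth. Chamber: 270 wide (y -135 to +135), floor top at z = 60, ceiling at z = 215, from x = -130 to x = +112. Roof top at z = 227. The control column is on the +y side (y 140 to 245).
- oven_door (a joint): Angle of the oven's door, hinged along its lower edge: 0 = upright and shut, grows as the top comes down towards the front, 1.5 = fully down, nearly level (stop). It may start slightly ajar. The hinge is damped with slight friction: the door stays put near upright, sinks slowly by itself when well open; lifting it from fully down takes about 5 N at the bar. Door panel 284 wide, 18 thick, grey frame with a window, from 5 to 165 above the hinge line.
- door_bar (a point): Middle of the door's blue round handle bar: 12 diameter, 200 long along the oven's y, in the plane of the door 205 from the hinge line (40 beyond the panel's free edge, clear gap 34). When shut it stands 28 above the oven's roof (height 255) with its centre 11 in front of the front face. The point turns with the door.
- door_hinge (a point): Middle of the door's hinge line, which runs along the oven's y at 11 in front of the front face, height 50. The point turns with the door: z points to the handle bar.
- chamber_mouth (a point): Middle of the front edge of the chamber floor, in the mouth (oven frame x = -130, y = 0, z = 60). Axes as the oven's: x into the chamber.
- tray_handle (a point): Centre of the orange handle of the loose sample tray (about 0.25 kg). The handle is a level bar 96 long (x), 12 wide (y), 14 high, its centre 48 above the tray's underside, on the tray's middle; it can be gripped across y anywhere along it except over its two 8 mm posts at x = -40 and +40, which reach down to the tray. Tray: aluminium, 110 long (x) x 80 wide (y), walls 18 high, four low white sample discs in it. Axes: x along the handle, z up; both ends are alike.
- beaker: Bystander: empty glass beaker, 76 diameter, 95 high, origin under its centre. It and the tray may change places.
- wash_bottle: Bystander: white bottle with a red cap, 66 diameter, 160 high, origin under its centre.
- amber_bottle: Bystander: amber bottle with a black cap, 60 diameter, 120 high, origin under its centre.
- jar: Bystander: white jar with a blue lid, 68 diameter, 75 high, origin under its centre.
- flask: Bystander: glass flask with a funnel in it, 84 diameter, 172 high, origin under its centre.
Things that resemble listed ones, but are neither listed nor needed, are in the scene too. What is shaped like the part that bears tray_handle but green or pink is not meant.

How it is judged:
On the way, in this order (a step that is already met when the one before it is completed fails the run):
1. the oven door is pulled all the way down (value of joint oven_door above 1.4 rad), for 0.2 s.
2. the tray stands on the chamber floor, completely inside the oven, let go (x of tray_handle in the frame of oven between -0.077 and 0.07 m and z of tray_handle in the frame of oven between 0.1 and 0.116 m and angle between tray_handle's own z axis and vertical below 0.08 rad and contact force between the fingers and tray below 0.1 N), for 0.2 s.
At the end, for the whole second after the job is handed in: The door is shut (within 0.04 rad) and still; the tray stands upright (within 0.08 rad) and at rest on the chamber floor, completely inside the oven (handle centre 53 to 200 mm behind the front face) (value of joint oven_door below 0.04 rad and velocity of joint oven_door below 0.05 rad/s and x of tray_handle in the frame of oven between -0.077 and 0.07 m and z of tray_handle in the frame of oven between 0.1 and 0.116 m and angle between tray_handle's own z axis and vertical below 0.08 rad and linear speed of tray below 0.02 m/s); the robot touches nothing.
It fails at once if the tray is tilted more than 0.45 rad (angle between tray_handle's own z axis and vertical above 0.45 rad).
It fails at once if another thing on the bench is shifted more than 30 mm (distance of any of beaker, wash_bottle, amber_bottle, jar, flask from where it was at the start of the episode above 0.03 m).
It also fails if it takes over 72 s, if anything falls off the work surface, if the arm or the gripper's body presses on something with over 40 N, if the wrist force passes 120 N, or if a joint passes its speed limit or range.

## Working session

There is one attempt and no reset: what is moved stays moved. The work goes in short steps, Python scripts to look and compute and a tool call to move; the robot and the scene stay as the last step left them, time stands still between calls to the robot, and variables do not carry over. Pictures are saved under pics/ and viewed, at most 10 in all, crops included, and the job is handed in when it is done.

Besides the shell and the picture viewer there is one more tool, called after "Emit:" by a JSON object that holds its "method" and its "body". servo_tool: Moves the arm, as the interface text tells. Its arguments: {"type":"object","properties":{"plan":{"type":"array","items":{"type":"array","items":{"type":"array","items":{"type":"number"}}}},"newtons":{"type":"number"}},"required":["plan"]}

```bash
mkdir -p pics; cat > h.py <<'E'
import numpy as np, cv2
from station import env
def shot(n,f):
    p,d=env.grab_frame(n); cv2.imwrite('pics/'+f+'.png',p[:,:,::-1]); np.save('pics/'+f+'.npy',d); return p,d
def world(n,d,u,v,r=1):
    c=env.camera_params(n);K=np.array(c['camera_matrix'])
    w=d[v-r:v+r+1,u-r:u+r+1];z=np.median(w[w>0]) if (w>0).any() else np.nan
    X=np.linalg.inv(K)@[u,v,1]*z
    return np.array(c['R']).T@(X-np.array(c['t']))
E
python3 - <<'E'
from h import *
shot('side','s0');shot('top','t0')
s=env.read_state();print(s['time'],s['position'],s['eef_rot'],s['opening'],s['wrist_force'])
for n in('side','top'):
    c=env.camera_params(n);print(n,np.round(-np.array(c['R']).T@c['t'],3))
E
```

```text
0.1 [0.25725136 0.56877323 0.23013875] [-0.66211631 -3.0703982   0.00323101] 0.08566963497886111 [-0.34357485 -0.79769315  0.05771188]
side [0.919 0.104 1.333]
top [0.221 0.134 1.647]
```

View pics/s0.png

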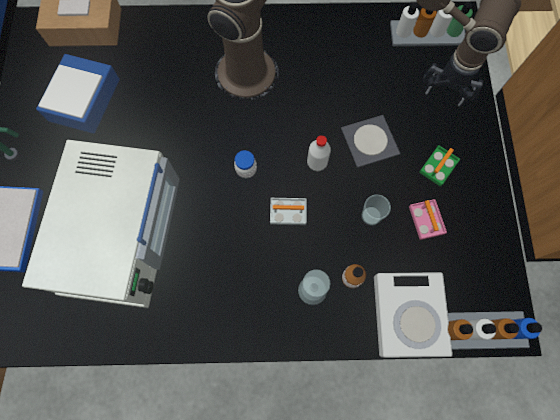

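View pics/t0.png

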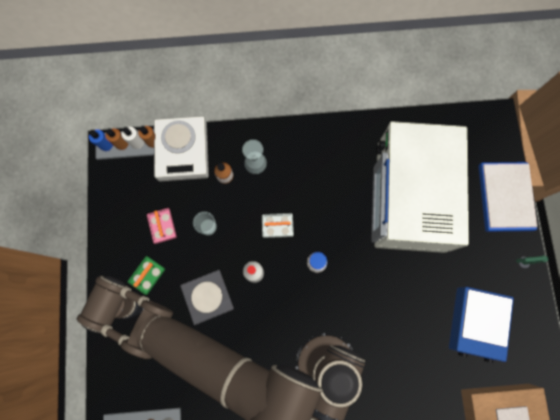

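The side view has the white tray with the orange handle at (289,208) and the oven at left, with its front facing +y and the blue bar at (151,205). In the top view they are at (278,225) and (386,190). I'll measure them with masks and depth.

```bash
cat > m.py <<'E'
from h import *
def cloud(n,f):
    p=cv2.imread('pics/'+f+'.png');d=np.load('pics/'+f+'.npy');c=env.camera_params(n)
    v,u=np.mgrid[:420,:560];K=np.array(c['camera_matrix'])
    X=np.stack([(u-K[0,2])/K[0,0]*d,(v-K[1,2])/K[1,1]*d,d],-1)
    W=(X-np.array(c['t']))@np.array(c['R']); W[d==0]=np.nan
    return p,cv2.cvtColor(p,cv2.COLOR_BGR2HSV),W
def fit(P):
    m=np.median(P,0);P=P[np.linalg.norm(P-m,axis=1)<.2];m=P.mean(0)
    u,s,vt=np.linalg.svd(P-m);t=(P-m)@vt[0];return m.round(4),vt[0].round(3),(t.min().round(3),t.max().round(3)),(m+vt[0]*(t.min()+t.max())/2).round(4),len(P)
E
python3 - <<'E'
from m import *
for n,f,bt,bb in(('side','s0',(265,195,312,227),(130,150,175,260)),('top','t0',(258,208,300,242),(370,145,400,235))):
    p,h,W=cloud(n,f)
    def sel(b,lo,hi):
        m=np.zeros(h.shape[:2],bool);m[b[1]:b[3],b[0]:b[2]]=1
        return m&(cv2.inRange(h,lo,hi)>0)&np.isfinite(W[...,2])
    m=sel(bt,(5,120,120),(22,255,255));print(n,'handle',fit(W[m]))
    m=sel(bb,(105,130,60),(125,255,255));print(n,'bar',fit(W[m]))
    # roof
    m=(abs(W[...,2]-.227)<.012)&(W[...,1]<-.2)&(h[...,2]>150)
    k,l,st,ce=cv2.connectedComponentsWithStats(m.astype(np.uint8));i=1+st[1:,4].argmax()
    P=W[l==i];r=cv2.minAreaRect(P[:,:2].astype(np.float32)*1000);print('roof',r,cv2.boxPoints(r).round(),np.median(P[:,2]))
for n,px in(('side',dict(jar=(245,158),wash=(321,141),beaker=(376,205),amber=(356,271),flask=(315,280))),):
    p,h,W=cloud(n,'s0')
    for k,(u,v) in px.items():print(k,W[v,u].round(3))
a=cv2.resize(cv2.imread('pics/s0.png')[130:310,10:250],None,fx=3,fy=3,interpolation=2);cv2.imwrite('pics/c0.png',a)
E
```

```text
side handle (array([0.5138, 0.1335, 0.0538]), array([-0.058, -0.998,  0.026]), (np.float64(-0.046), np.float64(0.046)), array([0.5138, 0.1334, 0.0538]), 122)
side bar (array([ 0.5474, -0.2265,  0.2603]), array([ 0.988, -0.156,  0.011]), (np.float64(-0.096), np.float64(0.113)), array([ 0.5558, -0.2279,  0.2604]), 137)
roof ((580.9927978515625, -376.9117736816406), (261.5389709472656, 405.0384521484375), 81.71175384521484) [[ 362. -477.]
 [ 763. -536.]
 [ 800. -277.]
 [ 399. -218.]] 0.22722635084046416
top handle (array([0.5119, 0.133 , 0.0538]), array([ 0.04 ,  0.999, -0.018]), (np.float64(-0.043), np.float64(0.045)), array([0.5119, 0.1338, 0.0538]), 57)
top bar (array([ 0.5564, -0.2262,  0.2609]), array([-0.989,  0.148, -0.001]), (np.float64(-0.099), np.float64(0.105)), array([ 0.5534, -0.2258,  0.2609]), 82)
roof ((581.8887939453125, -375.9842224121094), (262.0640563964844, 406.67169189453125), 81.43722534179688) [[ 361. -475.]
 [ 763. -536.]
 [ 802. -277.]
 [ 400. -216.]] 0.22694897798821126
jar [0.362 0.004 0.079]
wash [0.347 0.231 0.159]
beaker [0.502 0.407 0.022]
amber [0.722 0.314 0.122]
flask [0.752 0.197 0.171]
```

View pics/c0.png

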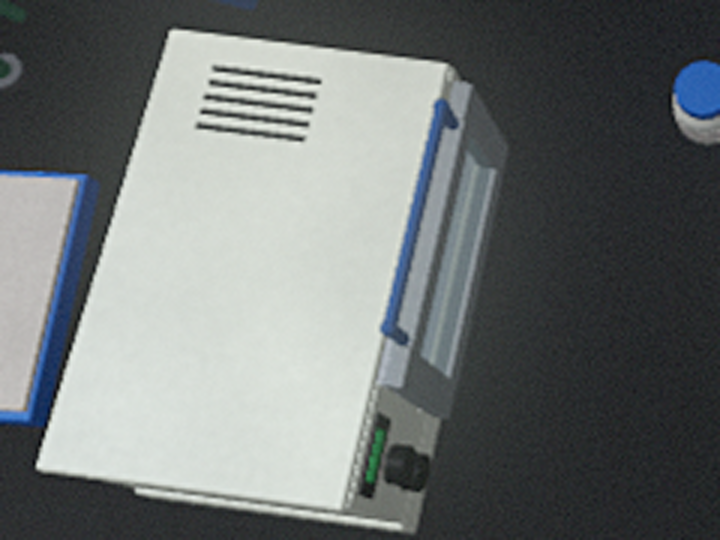

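Crop: the door is essentially shut. The bar runs from about (440,105) to (388,330) and the control column is at the bottom (world +x). The oven's y axis is about (0.989, -0.15) and the bar's middle about (0.556, -0.228, 0.255). I'll move above the bar first.

Emit:
{"method": "servo_tool", "body": {"plan": [[[0, 0, 4.3, 0, 0, 0, 5], [0, 0, 4.3, 0, 0, 0, 5], [0, 0, 4.3, 0, 0, 0, 5], [1.75, -4.4, 0, 0, 0, 0.016, 5], [1.75, -4.4, 0, 0, 0, 0.016, 5], [1.75, -4.4, 0, 0, 0, 0.016, 5], [1.75, -4.4, 0, 0, 0, 0.016, 5], [1.75, -4.4, 0, 0, 0, 0.016, 5], [1.75, -4.4, 0, 0, 0, 0.016, 5], [1.75, -4.4, 0, 0, 0, 0.016, 5], [1.75, -4.4, 0, 0, 0, 0.016, 5], [1.75, -4.4, 0, 0, 0, 0.016, 5], [1.75, -4.4, 0, 0, 0, 0.016, 5], [1.75, -4.4, 0, 0, 0, 0.016, 5], [1.75, -4.4, 0, 0, 0, 0.016, 5], [1.75, -4.4, 0, 0, 0, 0.016, 5], [1.75, -4.4, 0, 0, 0, 0.016, 5], [1.75, -4.4, 0, 0, 0, 0.016, 5], [1.75, -4.4, 0, 0, 0, 0.016, 5], [1.75, -4.4, 0, 0, 0, 0.016, 5]]]}}

```text
time: 2.1
position: [0.5552, -0.1804, 0.3597]
eef_rot: [-0.239, -3.132, -0.001]
wrist_force: [1.2, 0.3, -0.0]
opening: 0.0502
finger_force: 0.0
```

Emit:
{"method": "servo_tool", "body": {"plan": [[[0, -2.4, 0, 0, 0, 0, 4.5], [0, -2.4, 0, 0, 0, 0, 4.5], [0, 0, 0, 0, 0, 0, 4.5], [0, 0, 0, 0, 0, 0, 4.5]]]}}

```text
time: 2.5
position: [0.5547, -0.2265, 0.3595]
eef_rot: [-0.242, -3.131, -0.002]
wrist_force: [1.6, 0.8, -0.6]
opening: 0.0451
finger_force: 0.0
```

```bash
cat >> m.py <<'E'
from scipy.spatial.transform import Rotation as Ro
def wcloud(f):
    s=env.read_state();p,d=shot('wrist',f);c=env.camera_params('wrist');K=np.array(c['camera_matrix']);H=np.array(c['hand_eye'])
    v,u=np.mgrid[:420,:560]
    X=np.stack([(u-K[0,2])/K[0,0]*d,(v-K[1,2])/K[1,1]*d,d],-1)
    T=X@H[:3,:3].T+H[:3,3];W=T@Ro.from_rotvec(s['eef_rot']).as_matrix().T+s['position'];W[d==0]=np.nan
    return p,cv2.cvtColor(p,cv2.COLOR_RGB2HSV),W,s
E
python3 - <<'E'
from m import *
p,h,W,s=wcloud('w1');print(s['position'],s['qpos'],s['time'])
m=(cv2.inRange(h,(105,130,40),(125,255,255))>0)&(abs(W[...,2]-.255)<.03)
print(fit(W[m]) if m.sum()>10 else m.sum())
E
```

```text
[ 0.55472678 -0.22647022  0.35949408] [-4.60679297e-01  1.72019930e-01  1.54397895e+00  7.85385418e-04
  1.42735551e+00 -1.87760082e+00] 2.5
(array([ 0.5454, -0.2269,  0.2614]), array([ 0.989, -0.151, -0.003]), (np.float64(-0.097), np.float64(0.112)), array([ 0.5529, -0.2281,  0.2614]), 3299)
```

View pics/w1.png

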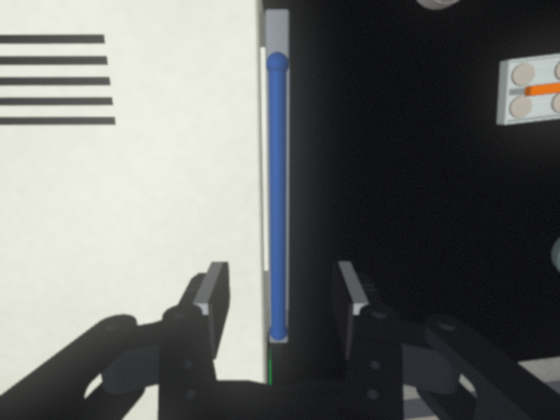

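The wrist view shows the bar between the fingers, from (277,62) to (278,335). I'll go down and grip it.

Emit:
{"method": "servo_tool", "body": {"plan": [[[0, -0.1, -4, 0, 0, 0, 4.5], [0, 0, -4, 0, 0, 0, 4.5], [0, 0, -3, 0, 0, 0, 4.5], [0, 0, -1.1, 0, 0, 0, 4.5], [0, 0, 0, 0, 0, 0, 3], [0, 0, 0, 0, 0, 0, 1], [0, 0, 0, 0, 0, 0, 0.5], [0, 0, 0, 0, 0, 0, 0.5], [0, 0, 0, 0, 0, 0, 0.5]]], "newtons": 30}}

```text
time: 3.45
position: [0.5565, -0.2279, 0.2416]
eef_rot: [0.24, 3.128, -0.001]
wrist_force: [0.3, 0.2, 3.8]
opening: 0.0105
finger_force: 29.7
```

Emit:
{"method": "servo_tool", "body": {"plan": [[[0.154, 1.01, -0.03, 0, 0, 0, 0.5], [0.154, 1.01, -0.07, 0, 0, 0, 0.5], [0.152, 1.0, -0.13, 0, 0, 0, 0.5], [0.152, 1.0, -0.18, 0, 0, 0, 0.5], [0.149, 0.98, -0.23, 0, 0, 0, 0.5], [0.149, 0.98, -0.28, 0, 0, 0, 0.5], [0.144, 0.95, -0.33, 0, 0, 0, 0.5], [0.144, 0.95, -0.37, 0, 0, 0, 0.5], [0.138, 0.91, -0.42, 0, 0, 0, 0.5], [0.138, 0.91, -0.47, 0, 0, 0, 0.5], [0.131, 0.86, -0.51, 0, 0, 0, 0.5], [0.131, 0.86, -0.56, 0, 0, 0, 0.5], [0.122, 0.81, -0.6, 0, 0, 0, 0.5], [0.122, 0.81, -0.64, 0, 0, 0, 0.5]]]}}

```text
time: 4.85
position: [0.576, -0.0962, 0.1905]
eef_rot: [0.239, 3.13, -0.0]
wrist_force: [5.3, -3.9, -0.4]
opening: 0.0107
finger_force: 29.9
```

Emit:
{"method": "servo_tool", "body": {"plan": [[[0.112, 0.74, -0.68, 0, 0, 0, 0.5], [0.112, 0.74, -0.72, 0, 0, 0, 0.5], [0.101, 0.67, -0.75, 0, 0, 0, 0.5], [0.101, 0.67, -0.79, 0, 0, 0, 0.5], [0.089, 0.59, -0.82, 0, 0, 0, 0.5], [0.089, 0.59, -0.85, 0, 0, 0, 0.5], [0.076, 0.5, -0.88, 0, 0, 0, 0.5], [0.076, 0.5, -0.9, 0, 0, 0, 0.5], [0.063, 0.41, -0.93, 0, 0, 0, 0.5], [0.063, 0.41, -0.94, 0, 0, 0, 0.5], [0.048, 0.32, -0.96, 0, 0, 0, 0.5], [0.048, 0.32, -0.98, 0, 0, 0, 0.5], [0.034, 0.22, -1.0, 0, 0, 0, 0.5], [0.034, 0.22, -1.0, 0, 0, 0, 0.5], [0.018, 0.12, -1.01, 0, 0, 0, 0.5], [0.018, 0.12, -1.02, 0, 0, 0, 0.5], [0, 0, 0, 0, 0, 0, 0.5], [0, 0, 0, 0, 0, 0, 0.5]]]}}

```text
time: 6.65
position: [0.5874, -0.0281, 0.0516]
eef_rot: [0.237, 3.13, -0.007]
wrist_force: [-0.9, -10.6, 16.1]
opening: 0.0105
finger_force: 33.5
```

Emit:
{"method": "servo_tool", "body": {"plan": [[[0, 0, 0, 0, 0, 0, 2.8], [0, 0, 0, 0, 0, 0, 2.8], [0, 0, 0, 0, 0, 0, 2.8], [0, 0, 4, 0, 0, 0, 2.8], [0, 0, 4, 0, 0, 0, 2.8], [0, 0, 4, 0, 0, 0, 4], [0, 0, 4, 0, 0, 0, 5], [0, 0, 4, 0, 0, 0, 5], [-0.73, 1.7, 0, 0, 0, -0.147, 5], [-0.73, 1.7, 0, 0, 0, -0.147, 5], [-0.73, 1.7, 0, 0, 0, -0.147, 5], [-0.73, 1.7, 0, 0, 0, -0.147, 5], [-0.73, 1.7, 0, 0, 0, -0.147, 5], [-0.73, 1.7, 0, 0, 0, -0.147, 5], [-0.73, 1.7, 0, 0, 0, -0.147, 5], [-0.73, 1.7, 0, 0, 0, -0.147, 5], [-0.73, 1.7, 0, 0, 0, -0.147, 5], [-0.73, 1.7, 0, 0, 0, -0.147, 5]]]}}

```text
time: 8.45
position: [0.5107, 0.1455, 0.2472]
eef_rot: [-2.282, -2.155, 0.004]
wrist_force: [0.4, 0.1, -0.3]
opening: 0.0502
finger_force: 0.0
```

```bash
python3 - <<'E'
from m import *
p,h,W,s=wcloud('w2');R=Ro.from_rotvec(s['eef_rot']).as_matrix();print(s['position'],s['qpos'].round(3),R.round(3),s['time'])
m=(cv2.inRange(h,(5,120,100),(22,255,255))>0)&(abs(W[...,2]-.054)<.02)
m&=np.linalg.norm(W[...,:2]-[.513,.133],axis=-1)<.07
print(fit(W[m]) if m.sum()>10 else m.sum())
shot('top','t1');p,h,W=cloud('top','t1')
m=(cv2.inRange(h,(105,130,40),(125,255,255))>0)&(np.linalg.norm(W[...,:2]-[.585,-.03],axis=-1)<.13)&(W[...,2]<.12)
print(m.sum() and fit(W[m]))
E
```

```text
[0.51071663 0.14554884 0.24717861] [1.950e-01 1.140e-01 1.835e+00 1.000e-03 1.196e+00 2.520e-01] [[ 0.058  0.998 -0.004]
 [ 0.998 -0.058  0.   ]
 [ 0.    -0.004 -1.   ]] 8.45
(array([0.5111, 0.1218, 0.0555]), array([ 0.031,  1.   , -0.004]), (np.float64(-0.035), np.float64(0.06)), array([0.5115, 0.1341, 0.0555]), 64)
(array([ 0.5866, -0.0338,  0.0446]), array([-0.989,  0.15 ,  0.007]), (np.float64(-0.127), np.float64(0.106)), array([ 0.597 , -0.0354,  0.0445]), 372)
```

Emit:
{"method": "servo_tool", "body": {"plan": [[[0, 0, 0, -0.137, 0.007, 0, 5], [0, 0, 0, -0.137, 0.007, 0, 5], [0, 0, 0, -0.137, 0.007, 0, 5], [0, 0, 0, -0.137, 0.007, 0, 5], [0, 0, 0, -0.137, 0.007, 0, 5], [0, 0, 0, -0.137, 0.007, 0, 5], [0, 0, 0, -0.137, 0.007, 0, 5], [0, 0, 0, 0, 0, 0, 5], [0, 0, 0, 0, 0, 0, 5]]]}}

```text
time: 9.45
position: [0.5122, 0.1441, 0.2473]
eef_rot: [1.69, 1.61, -0.884]
wrist_force: [-0.2, -0.9, -0.4]
opening: 0.0499
finger_force: 0.0
```

```bash
python3 - <<'E'
from m import *
p,h,W,s=wcloud('w3');R=Ro.from_rotvec(s['eef_rot']).as_matrix();print(s['position'],s['qpos'].round(3),R.round(3),s['time'])
shot('side','s1')
E
```

```text
[0.51219094 0.14413878 0.24730657] [ 0.589  0.504  1.619 -0.722  1.688  0.81 ] [[ 0.026  0.999 -0.043]
 [ 0.573 -0.05  -0.818]
 [-0.819 -0.004 -0.573]] 9.45
```

View pics/s1.png

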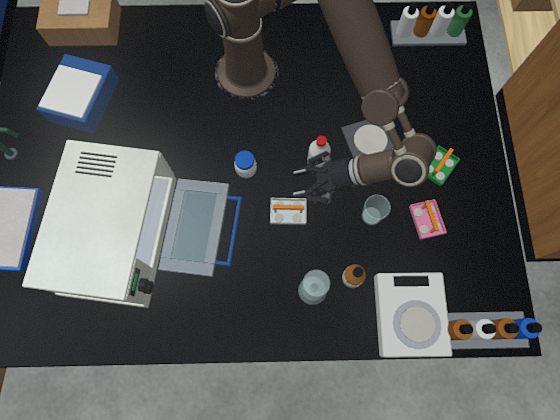

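The side view shows the door fully down, with the bar at (234,230). The tool is pitched above the tray and the forearm passes near the wash bottle (319,150). I'll fit the kinematics quickly to check that clearance.

```bash
cat > fk.py <<'E'
import numpy as np
from scipy.optimize import least_squares
from scipy.spatial.transform import Rotation as Ro
Q=np.array([[1.076,.308,1.634,0,1.2,-.07],[-.460679,.17202,1.543979,.000785,1.427356,-1.8776],[.195,.114,1.835,.001,1.196,.252],[.589,.504,1.619,-.722,1.688,.81]])
P=np.array([[.2573,.5688,.2301],[.55473,-.22647,.35949],[.51072,.14555,.24718],[.51219,.14414,.24731]])
E=lambda a,t:Ro.from_euler(a,t).as_matrix()
def rot(q):return E('z',q[0])@E('y',q[1]+q[2])@E('z',q[3])@E('y',q[4])@E('z',q[5]-np.pi/2)
def chain(q,x):
    d1,off,l2,f,l3,L=x;A=E('z',q[0]);s=np.array([0,0,d1]);e=s+A@E('y',q[1])@[0,0,l2]+A@[0,off,0]
    w=e+A@E('y',q[1]+q[2])@[f,0,l3];return s,e,w,w+rot(q)[:,2]*L
r=least_squares(lambda x:np.concatenate([(chain(q,x)[3]-p) for q,p in zip(Q,P)]+[1e-3*(x-x0)]),x0:=np.array([.3,.0,.35,0,.35,.25]));X=r.x
def ik(p,R,q0):
    lo=[-3.06,-.79,.05,-1.19,.05,-2.94];hi=[3.06,1.96,2.63,4.34,2.64,2.94]
    g=least_squares(lambda q:np.r_[chain(q,X)[3]-p,.3*(Ro.from_matrix(rot(q)@R.T).as_rotvec())],q0,bounds=(lo,hi));return g.x,g.cost
E
python3 - <<'E'
from fk import *
print(X.round(3),r.fun.round(4),rot(Q[3]).round(2))
def show(p,R,q0):
    q,c=ik(np.array(p),R,q0);s,e,w,t=chain(q,X);print(q.round(2),'%.1e'%c,'e',e.round(3),'w',w.round(3))
    v=(w-e)[:2]
    for n,b in dict(wash=(.347,.231),beaker=(.502,.407),jar=(.362,.004)).items():
        k=np.clip(np.dot(np.array(b)-e[:2],v)/v@v if 0 else np.dot(np.array(b)-e[:2],v)/(v@v),0,1);c=e+k*(w-e);print(n,'hdist',np.linalg.norm(c[:2]-b).round(3),'z',c[2].round(3))
    return q
R=rot(Q[3])
q=show(P[3],R,Q[3]);q=show([.514,.14,.037],R,q)
Z=E('z',-.1)
for y in(0,-.1,-.2,-.29):q=show([.56,y,.12],Z@R,q)
E
```

```text
[0.315 0.044 0.482 0.037 0.526 0.317] [ 0.0002  0.0003  0.0008 -0.      0.0001 -0.0004 -0.      0.0001 -0.
 -0.0001 -0.0002 -0.0004  0.      0.      0.0001  0.      0.0002  0.0001] [[-0.03 -1.   -0.04]
 [-0.57  0.05 -0.82]
 [ 0.82  0.   -0.57]]
[ 0.59  0.5   1.62 -0.72  1.69  0.81] 2.6e-25 e [0.169 0.166 0.737] w [0.526 0.404 0.429]
wash hdist 0.044 z 0.605
beaker hdist 0.016 z 0.442
jar hdist 0.241 z 0.686
[ 0.58  0.81  1.63 -0.73  1.44  1.02] 1.1e-16 e [0.269 0.229 0.646] w [0.528 0.4   0.219]
wash hdist 0.042 z 0.554
beaker hdist 0.02 z 0.243
jar hdist 0.244 z 0.646
[ 0.34  0.67  1.67 -0.82  1.45  0.87] 1.2e-20 e [0.266 0.14  0.694] w [0.6   0.257 0.302]
wash hdist 0.059 z 0.576
beaker hdist 0.174 z 0.349
jar hdist 0.16 z 0.644
[ 0.19  0.62  1.76 -0.92  1.34  0.83] 4.4e-17 e [0.267 0.095 0.707] w [0.6   0.157 0.302]
wash hdist 0.119 z 0.583
beaker hdist 0.264 z 0.362
jar hdist 0.107 z 0.616
[ 0.02  0.6   1.8  -1.02  1.24  0.78] 1.6e-23 e [0.27  0.05  0.714] w [0.6   0.057 0.302]
wash hdist 0.18 z 0.612
beaker hdist 0.352 z 0.414
jar hdist 0.048 z 0.6
[-0.13  0.59  1.8  -1.11  1.15  0.73] 3.1e-16 e [0.273 0.009 0.714] w [ 0.6   -0.033  0.302]
wash hdist 0.23 z 0.658
beaker hdist 0.424 z 0.493
jar hdist 0.006 z 0.603
```

The kinematic model fits to under 1 mm and clearances are ample. Next: lower onto the handle and grip.

Emit:
{"method": "servo_tool", "body": {"plan": [[[0.1, -0.4, -4, 0, 0, 0, 5], [0, 0, -4, 0, 0, 0, 5], [0, 0, -4, 0, 0, 0, 5], [0, 0, -3, 0, 0, 0, 5], [0, 0, -3, 0, 0, 0, 5], [0, 0, -2, 0, 0, 0, 5], [0, 0, -0.9, 0, 0, 0, 5], [0, 0, 0, 0, 0, 0, 5], [0, 0, 0, 0, 0, 0, 5]]]}}

```text
time: 10.45
position: [0.5149, 0.1403, 0.0415]
eef_rot: [1.694, 1.605, -0.877]
wrist_force: [0.1, 0.6, 0.1]
opening: 0.05
finger_force: 0.0
```

```bash
python3 - <<'E'
from m import *
p,h,W,s=wcloud('w4');print(s['position'],s['qpos'].round(3),s['wrist_force'].round(1),s['time'])
E
```

```text
[0.51488264 0.14034885 0.04151205] [ 0.582  0.805  1.631 -0.728  1.447  1.02 ] [0.1 0.6 0.1] 10.45
```

View pics/w4.png

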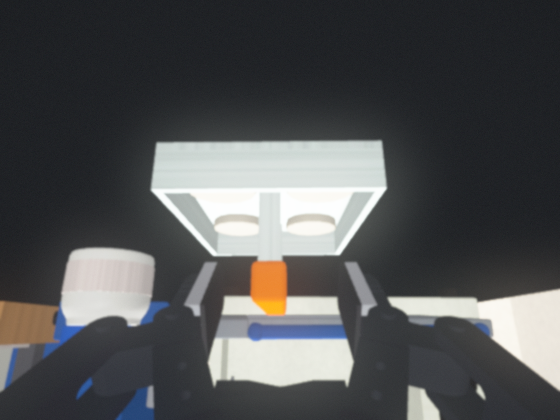

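The handle end is at (268,285), about 2–3 mm off the middle between the fingers. I'll shift slightly, grip and lift a little.

Emit:
{"method": "servo_tool", "body": {"plan": [[[-0.2, 0, -0.3, 0, 0, 0, 4], [0, 0, 0, 0, 0, 0, 2], [0, 0, 0, 0, 0, 0, 0.5], [0, 0, 0, 0, 0, 0, 0.5], [0, 0, 0, 0, 0, 0, 0.5], [0, 0, 0, 0, 0, 0, 0.5], [0, 0, 0, 0, 0, 0, 0.5], [0, 0, 1, 0, 0, 0, 0.5], [0, 0, 2, 0, 0, 0, 0.5], [0, 0, 2, 0, 0, 0, 0.5], [0, 0, 2, 0, 0, 0, 0.5], [0, 0, 2, 0, 0, 0, 0.5], [0, 0, 2, 0, 0, 0, 0.5], [0, 0, 0, 0, 0, 0, 0.5]]], "newtons": 80}}

```text
time: 11.9
position: [0.5133, 0.141, 0.1489]
eef_rot: [1.695, 1.606, -0.873]
wrist_force: [0.5, 0.5, -2.6]
opening: 0.0107
finger_force: 78.0
```

```bash
python3 - <<'E'
from m import *
p,h,W,s=wcloud('w5');R=Ro.from_rotvec(s['eef_rot']).as_matrix();print(s['position'],R[:,2].round(3),s['opening'])
for n in('top','side'):
    shot(n,n+'5');p,h,W=cloud(n,n+'5')
    m=(cv2.inRange(h,(5,120,90),(22,255,255))>0)&(np.linalg.norm(W[...,:2]-[.513,.133],axis=-1)<.08)
    print(fit(W[m]) if m.sum()>10 else m.sum())
E
```

```text
[0.51325376 0.14095709 0.14886931] [-0.039 -0.816 -0.576] 0.010651818254357757
(array([0.5131, 0.1358, 0.1665]), array([-0.071, -0.995, -0.066]), (np.float64(-0.041), np.float64(0.044)), array([0.513 , 0.1339, 0.1664]), 82)
(array([0.5131, 0.1287, 0.1634]), array([0.02 , 0.995, 0.1  ]), (np.float64(-0.042), np.float64(0.051)), array([0.5132, 0.1331, 0.1638]), 138)
```

View pics/w5.png

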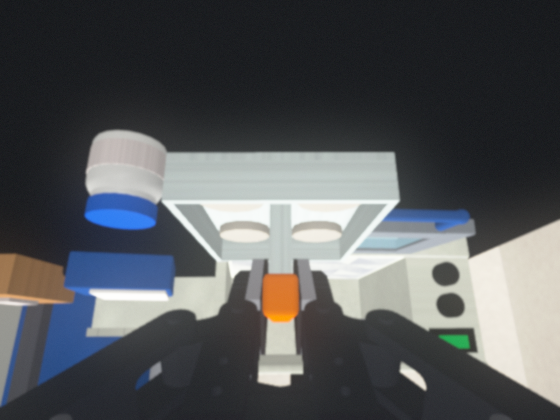

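The tray is held, with perhaps a slight front droop. I'll carry it over the door.

Emit:
{"method": "servo_tool", "body": {"plan": [[[0.5, -1.4, 0, 0, 0, -0.01, 0.5], [0.86, -2.7, -0.16, 0, 0, -0.0125, 0.5], [0.86, -2.8, -0.16, 0, 0, -0.0125, 0.5], [0.86, -2.8, -0.16, 0, 0, -0.0125, 0.5], [0.86, -2.8, -0.16, 0, 0, -0.0125, 0.5], [0.86, -2.8, -0.16, 0, 0, -0.0125, 0.5], [0.86, -2.8, -0.16, 0, 0, -0.0125, 0.5], [0.86, -2.8, -0.16, 0, 0, -0.0125, 0.5], [0.4, -1.3, -0.2, 0, 0, -0.0, 0.5], [0, 0, 0, 0, 0, 0, 0.5], [0, 0, 0, 0, 0, 0, 0.5]]]}}

```text
time: 13.15
position: [0.58, -0.0817, 0.1326]
eef_rot: [1.784, 1.535, -0.93]
wrist_force: [-0.4, 1.3, -2.2]
opening: 0.011
finger_force: 78.0
```

```bash
python3 - <<'E'
from m import *
s=env.read_state();t=s['position'];R=Ro.from_rotvec(s['eef_rot']).as_matrix();print(t,R[:,1:].round(3),s['qpos'].round(2),s['opening'])
for n in('top','side'):
    shot(n,n+'6');p,h,W=cloud(n,n+'6')
    m=(cv2.inRange(h,(5,120,90),(22,255,255))>0)&(np.linalg.norm(W[...,:2]-t[:2],axis=-1)<.09)
    print(fit(W[m]) if m.sum()>10 else m.sum())
E
```

```text
[ 0.58004158 -0.08172868  0.13261207] [[ 0.989 -0.123]
 [-0.149 -0.81 ]
 [-0.001 -0.573]] [ 0.21  0.63  1.7  -0.9   1.38  0.81] 0.011014465811861359
(array([ 0.5802, -0.0869,  0.1517]), array([-0.151, -0.979, -0.135]), (np.float64(-0.048), np.float64(0.047)), array([ 0.5803, -0.0867,  0.1517]), 80)
(array([ 0.5811, -0.0904,  0.1514]), array([0.127, 0.986, 0.108]), (np.float64(-0.045), np.float64(0.058)), array([ 0.582 , -0.0839,  0.1521]), 133)
```

```bash
python3 - <<'E'
from fk import *
q0=np.array([.21,.63,1.7,-.9,1.38,.81]);R=rot(q0)
for t in(0,.05,.1):
    Rt=Ro.from_rotvec(-t*np.array([.989,-.149,0])).as_matrix()@R
    for p in([.57,-.145,.117],[.5485,-.303,.117],[.5485,-.303,.1]):
        q,c=ik(np.array(p),Rt,q0);print(t,q.round(2),'%.0e'%c)
E
```

```text
0 [ 0.11  0.62  1.76 -0.97  1.29  0.81] 5e-20
0 [-0.15  0.58  1.84 -1.14  1.12  0.75] 2e-17
0 [-0.15  0.61  1.83 -1.16  1.11  0.78] 2e-23
0.05 [ 0.13  0.65  1.75 -1.    1.33  0.84] 6e-17
0.05 [-0.14  0.6   1.83 -1.18  1.16  0.79] 9e-15
0.05 [-0.14  0.63  1.83 -1.19  1.15  0.82] 3e-07
0.1 [ 0.14  0.67  1.74 -1.03  1.36  0.87] 3e-25
0.1 [-0.12  0.63  1.82 -1.19  1.2   0.81] 2e-05
0.1 [-0.12  0.66  1.81 -1.19  1.19  0.83] 4e-05
```

Droop is about 0.12 rad and q4 gets near its limit on insertion. A bit more yaw relieves that and leaves room for a small pitch correction.

Emit:
{"method": "servo_tool", "body": {"plan": [[[-0.15, -1.2, -0.2, -0.012, 0.002, -0.03, 0.5], [-0.15, -1.3, -0.3, -0.012, 0.002, -0.03, 0.5], [-0.15, -1.3, -0.3, -0.012, 0.002, -0.03, 0.5], [-0.15, -1.3, -0.3, -0.012, 0.002, -0.03, 0.5], [-0.15, -1.3, -0.3, -0.012, 0.002, -0.03, 0.5], [-0.25, -1.7, 0, 0, 0, 0, 0.5], [-0.25, -1.7, 0, 0, 0, 0, 0.5], [-0.25, -1.7, 0, 0, 0, 0, 0.5], [-0.25, -1.7, 0, 0, 0, 0, 0.5], [0, 0, 0, 0, 0, 0, 0.5]]]}}

```text
time: 14.25
position: [0.5622, -0.2163, 0.12]
eef_rot: [1.875, 1.376, -1.047]
wrist_force: [-0.2, 0.4, -2.7]
opening: 0.0106
finger_force: 78.1
```

```bash
python3 - <<'E'
from m import *
s=env.read_state();t=s['position'];R=Ro.from_rotvec(s['eef_rot']).as_matrix();print(t,R[:,1:].round(3),s['qpos'].round(2),s['opening'],s['wrist_force'])
shot('side','s7');p,h,W=cloud('side','s7')
m=(cv2.inRange(h,(5,120,90),(22,255,255))>0)&(np.linalg.norm(W[...,:2]-t[:2],axis=-1)<.09)
print(fit(W[m]) if m.sum()>10 else m.sum())
import numpy as np
cv2.imwrite('pics/c7.png',cv2.resize(cv2.imread('pics/s7.png')[110:310,60:320],None,fx=3,fy=3,interpolation=2))
from fk import *
for p in([.5485,-.303,.117],[.5485,-.303,.1]):
    q,c=ik(np.array(p),R,s['qpos']);print(q.round(2),'%.0e'%c)
E
```

```text
[ 0.56217422 -0.21631616  0.12004935] [[ 0.955 -0.252]
 [-0.297 -0.815]
 [ 0.004 -0.522]] [-0.    0.68  1.69 -0.98  1.37  0.83] 0.010629563413252356 [-0.21587997  0.37351405 -2.69280825]
(array([ 0.5623, -0.2229,  0.1396]), array([0.286, 0.956, 0.07 ]), (np.float64(-0.045), np.float64(0.062)), array([ 0.5646, -0.2149,  0.1402]), 127)
[-0.14  0.67  1.73 -1.08  1.28 -2.34] 6e-17
[-0.14  0.69  1.73 -1.08  1.26 -2.32] 2e-18
```

View pics/c7.png

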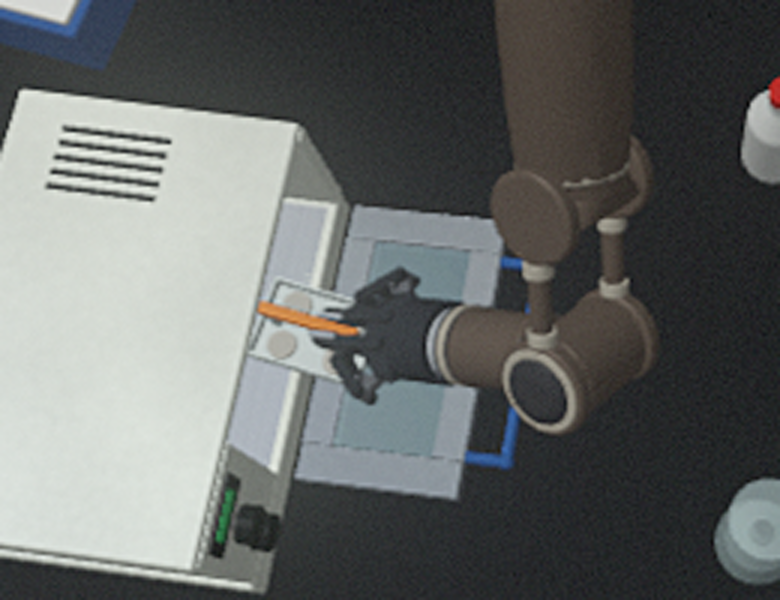

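The tray is entering the mouth centrally, with the handle from (260,308) to (360,332) in the crop. On in, lowering slightly.

Emit:
{"method": "servo_tool", "body": {"plan": [[[-0.27, -1.74, -0.2, 0, 0, 0, 0.5], [-0.27, -1.74, -0.2, 0, 0, 0, 0.5], [-0.27, -1.74, -0.2, 0, 0, 0, 0.5], [-0.27, -1.74, -0.2, 0, 0, 0, 0.5], [-0.27, -1.74, 0, 0, 0, 0, 0.5], [0, 0, -0.3, 0, 0, 0, 0.5], [0, 0, -0.3, 0, 0, 0, 0.5], [0, 0, 0, 0, 0, 0, 0.5]]]}}

```text
time: 15.1
position: [0.5496, -0.3005, 0.1048]
eef_rot: [1.873, 1.38, -1.045]
wrist_force: [-0.0, 0.0, -3.1]
opening: 0.0108
finger_force: 78.1
```

Emit:
{"method": "servo_tool", "body": {"plan": [[[0, -0.1, -0.25, 0, 0, 0, 0.5], [0, -0.1, -0.25, 0, 0, 0, 0.5], [0, 0, -0.15, 0, 0, 0, 0.5], [0, 0, 0, 0, 0, 0, 0.5], [0, 0, 0, 0, 0, 0, 0.5]]]}}

```text
time: 15.6
position: [0.5505, -0.3026, 0.1]
eef_rot: [1.872, 1.378, -1.044]
wrist_force: [0.1, 3.4, 3.4]
opening: 0.0107
finger_force: 79.0
```

Contact with the floor (the force went from -3.1 to +3.4 N). I'll press a little further to level the tray.

Emit:
{"method": "servo_tool", "body": {"plan": [[[0, 0, -0.15, 0, 0, 0, 0.5], [0, 0, -0.15, 0, 0, 0, 0.5], [0, 0, 0, 0, 0, 0, 0.5]]]}}

```text
time: 15.9
position: [0.5505, -0.3027, 0.0999]
eef_rot: [1.87, 1.374, -1.048]
wrist_force: [-2.7, 6.6, 12.6]
opening: 0.0109
finger_force: 80.4
```

Emit:
{"method": "servo_tool", "body": {"plan": [[[0, 0, 0, 0, 0, 0, 1.6], [0, 0, 0, 0, 0, 0, 3], [0, 0, 0, 0, 0, 0, 3], [0, 0, 0, 0, 0, 0, 3], [0.1, 0.5, 0.2, 0, 0, 0, 3], [0.3, 1, 0.3, 0, 0, 0, 3], [0.6, 2, 0.3, 0, 0, 0, 3], [0.6, 2, 0.3, 0, 0, 0, 3], [0.6, 2, 0.3, 0, 0, 0, 3], [0.6, 2, 0.3, 0, 0, 0, 3], [0.6, 3, 1, 0, 0, 0, 3], [0.6, 3, 1, 0, 0, 0, 3], [0, 3, 1, 0, 0, 0, 3], [0, 3, 1, 0, 0, 0, 3], [0, 0, 0, 0, 0, 0, 3]]]}}

```text
time: 17.4
position: [0.5919, -0.0833, 0.1546]
eef_rot: [1.871, 1.382, -1.038]
wrist_force: [-0.1, -0.4, 0.4]
opening: 0.0299
finger_force: 0.0
```

```bash
python3 - <<'E'
from m import *
p,h,W,s=wcloud('w8');print(s['position'],s['qpos'].round(2),s['wrist_force'])
m=(cv2.inRange(h,(5,120,60),(22,255,255))>0)&np.isfinite(W[...,0])&(W[...,1]<-.2)
P=W[m]
if len(P):
    f=fit(P);print(f)
    ox=np.array([-.15,-.989,0]);print('oven x',np.percentile((P-[.539,-.370,0])@ox,[1,50,99]).round(3),'z',np.percentile(P[:,2],[2,50,98]).round(4))
E
```

```text
[ 0.59186383 -0.08332055  0.15464991] [ 0.19  0.69  1.57 -0.85  1.54  0.83] [-0.06078686 -0.35328455  0.37062878]
(array([-0.1233, -0.4952,  0.0445]), array([ 0.088,  0.921, -0.379]), (np.float64(-0.173), np.float64(0.051)), array([-0.1287, -0.5517,  0.0677]), 1439)
oven x [-0.108  0.208  0.384] z [0.0041 0.0504 0.1154]
```

View pics/w8.png

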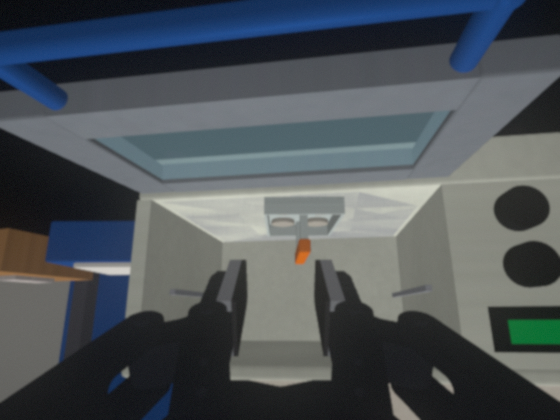

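The tray stands on the floor, handle end at (303,252). Oven x of its centre is about -0.06 and its z about 0.108. Now turn the tool down again and grip the bar.

Emit:
{"method": "servo_tool", "body": {"plan": [[[0, 1, 2, 0.122, -0.038, 0, 3.5], [0, 1, 2, 0.122, -0.038, 0, 3.5], [0, 1, 2, 0.122, -0.038, 0, 3.5], [0, 1, 1, 0.122, -0.038, 0, 3.5], [0, 1, 0, 0.122, -0.038, 0, 3.5], [0, 0.5, 0, 0.122, -0.038, 0, 3.5], [0, 0, 0, 0.122, -0.038, 0, 3.5], [0, 0, 0, 0.122, -0.038, 0, 3.5], [0, 0, 0, 0, 0, -0.142, 3.5], [0, 0, 0, 0, 0, -0.142, 3.5], [0, 0, 0, 0, 0, -0.142, 3.5], [0, 0, 0, 0, 0, -0.142, 3.5], [0, 0, 0, 0, 0, -0.142, 3.5], [0, 0, 0, 0, 0, -0.142, 3.5], [0, 0, 0, 0, 0, -0.142, 3.5], [0, 0, 0, 0, 0, -0.142, 3.5], [0, 0, 0, 0, 0, -0.142, 3.5], [0, 0, 0, 0, 0, -0.142, 3.5], [0, 0, 0, 0, 0, 0, 3.5], [0, 0, 0, 0, 0, 0, 3.5]]]}}

```text
time: 19.45
position: [0.5894, -0.0333, 0.2226]
eef_rot: [3.128, -0.237, -0.0]
wrist_force: [0.1, 0.4, -0.5]
opening: 0.0348
finger_force: 0.0
```

```bash
python3 - <<'E'
from m import *
p,h,W,s=wcloud('w9');R=Ro.from_rotvec(s['eef_rot']).as_matrix();print(s['position'],R[:,1:].round(3),s['qpos'].round(2))
yd=np.array([-.15*1,-.989]);yd=np.array([.148,.989,0]) if R[1,1]>0 else -np.array([.148,.989,0])
Rt=np.stack([np.cross(yd/np.linalg.norm(yd),[0,0,-1]),yd/np.linalg.norm(yd),[0,0,-1]],1)
print('turn',Ro.from_matrix(Rt@R.T).as_rotvec().round(3))
m=(cv2.inRange(h,(105,130,40),(125,255,255))>0)&(abs(W[...,2]-.07)<.02)&(np.linalg.norm(W[...,:2]-[.587,-.028],axis=-1)<.12)
print(fit(W[m]) if m.sum()>10 else m.sum())
E
```

```text
[ 0.58941725 -0.03328266  0.22263219] [[-0.151 -0.   ]
 [-0.989 -0.005]
 [ 0.005 -1.   ]] [-0.13  0.25  1.73 -0.01  1.17  1.6 ]
turn [ 0.005 -0.     0.003]
(array([ 0.5986, -0.0353,  0.0698]), array([-0.987,  0.161,  0.   ]), (np.float64(-0.092), np.float64(0.12)), array([ 0.5851, -0.0331,  0.0698]), 4412)
```

Emit:
{"method": "servo_tool", "body": {"plan": [[[0, 0.25, -4, 0, 0, 0, 3], [0, 0, -4, 0, 0, 0, 3], [0, 0, -4, 0, 0, 0, 3], [0, 0, -3, 0, 0, 0, 3], [0, 0, -2, 0, 0, 0, 3], [0, 0, -0.2, 0, 0, 0, 3], [0, 0, 0, 0, 0, 0, 1.5], [0, 0, 0, 0, 0, 0, 0.5], [0, 0, 0, 0, 0, 0, 0.5], [0, 0, 0, 0, 0, 0, 0.5], [0, 0, 0, 0, 0, 0, 0.5]]], "newtons": 60}}

```text
time: 20.6
position: [0.5902, -0.0288, 0.052]
eef_rot: [3.13, -0.24, 0.003]
wrist_force: [-1.3, 5.4, -3.7]
opening: 0.0095
finger_force: 58.4
```

Emit:
{"method": "servo_tool", "body": {"plan": [[[-0.018, -0.12, 1.02, 0, 0, 0, 0.5], [-0.018, -0.12, 1.01, 0, 0, 0, 0.5], [-0.034, -0.22, 1.0, 0, 0, 0, 0.5], [-0.034, -0.22, 1.0, 0, 0, 0, 0.5], [-0.048, -0.32, 0.98, 0, 0, 0, 0.5], [-0.048, -0.32, 0.96, 0, 0, 0, 0.5], [-0.063, -0.41, 0.94, 0, 0, 0, 0.5], [-0.063, -0.41, 0.93, 0, 0, 0, 0.5], [-0.076, -0.5, 0.9, 0, 0, 0, 0.5], [-0.076, -0.5, 0.88, 0, 0, 0, 0.5], [-0.089, -0.59, 0.85, 0, 0, 0, 0.5], [-0.089, -0.59, 0.82, 0, 0, 0, 0.5], [-0.101, -0.67, 0.79, 0, 0, 0, 0.5], [-0.101, -0.67, 0.75, 0, 0, 0, 0.5], [-0.112, -0.74, 0.72, 0, 0, 0, 0.5], [-0.112, -0.74, 0.68, 0, 0, 0, 0.5]]]}}

```text
time: 22.2
position: [0.5795, -0.0982, 0.1958]
eef_rot: [-3.13, 0.242, -0.004]
wrist_force: [-1.2, 12.7, 4.7]
opening: 0.0094
finger_force: 58.7
```

Emit:
{"method": "servo_tool", "body": {"plan": [[[-0.122, -0.81, 0.6, 0, 0, 0, 0.5], [-0.122, -0.81, 0.56, 0, 0, 0, 0.5], [-0.131, -0.86, 0.53, 0, 0, 0, 0.5], [-0.131, -0.86, 0.5, 0, 0, 0, 0.5], [-0.138, -0.91, 0.44, 0, 0, 0, 0.5], [-0.138, -0.91, 0.4, 0, 0, 0, 0.5], [-0.144, -0.95, 0.35, 0, 0, 0, 0.5], [-0.144, -0.95, 0.31, 0, 0, 0, 0.5], [-0.149, -0.98, 0.26, 0, 0, 0, 0.5], [-0.149, -0.98, 0.21, 0, 0, 0, 0.5], [-0.152, -1.0, 0.17, 0, 0, 0, 0.5], [-0.152, -1.0, 0.12, 0, 0, 0, 0.5], [-0.154, -1.01, 0.07, 0, 0, 0, 0.5], [-0.154, -1.01, 0.0, 0, 0, 0, 0.5], [0, 0, 0, 0, 0, 0, 0.5], [0, 0, 0, 0, 0, 0, 0.5]]]}}

```text
time: 23.8
position: [0.5611, -0.2312, 0.2452]
eef_rot: [3.129, -0.242, 0.012]
wrist_force: [-2.7, 7.5, 13.4]
opening: 0.0092
finger_force: 63.9
```

Emit:
{"method": "servo_tool", "body": {"plan": [[[0, -0.3, 0, 0, 0, 0, 0.5], [0, -0.2, 0, 0, 0, 0, 0.5], [0, 0, 0, 0, 0, 0, 0.5], [0, 0, 0, 0, 0, 0, 0.5]]]}}

```text
time: 24.2
position: [0.5611, -0.2313, 0.2452]
eef_rot: [-3.127, 0.241, -0.009]
wrist_force: [-3.6, 17.7, 17.2]
opening: 0.0091
finger_force: 64.3
```

The door is at its stop. Release and rise.

Emit:
{"method": "servo_tool", "body": {"plan": [[[0, 0, 0, 0, 0, 0, 3], [0, 0.2, 0, 0, 0, 0, 3], [0, 0.1, 0, 0, 0, 0, 3], [0, 0, 2, 0, 0, 0, 3], [0, 0, 4, 0, 0, 0, 3], [0, 0, 4, 0, 0, 0, 3], [0, 0, 2, 0, 0, 0, 3], [0, 0, 0, 0, 0, 0, 3], [0, 0, 0, 0, 0, 0, 3]]]}}

```text
time: 25.1
position: [0.559, -0.2346, 0.3582]
eef_rot: [3.127, -0.241, 0.001]
wrist_force: [-0.5, 0.0, -1.0]
opening: 0.0303
finger_force: 0.0
```

```bash
python3 - <<'E'
from m import *
p,h,W,s=wcloud('w10');print(s['position'],s['time'],s['wrist_force'].round(1))
m=(cv2.inRange(h,(105,130,40),(125,255,255))>0)&(abs(W[...,2]-.255)<.03)
f=fit(W[m]);print(f, 'oven x', ((f[3]-[.539,-.370,0])@[-.15,-.989,0]).round(4))
shot('side','s10');p,h,W=cloud('side','s10')
E
```

```text
[ 0.55897384 -0.23455414  0.35817634] 25.1 [-0.5  0.  -1. ]
(array([ 0.5645, -0.2311,  0.2613]), array([-0.988,  0.152, -0.001]), (np.float64(-0.094), np.float64(0.114)), array([ 0.5545, -0.2296,  0.2613]), 3770) oven x -0.1412
```

View pics/s10.png

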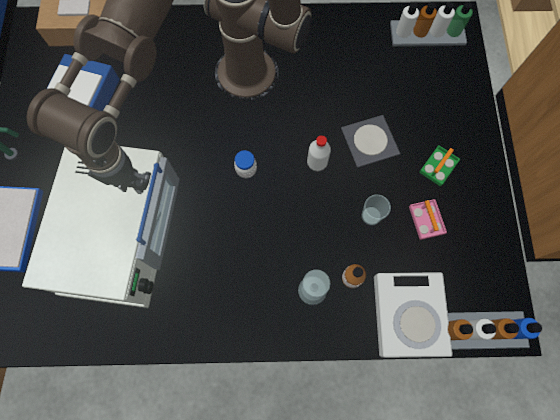

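The bar sits at oven x = -0.141, its shut position. The other things on the bench are where they started and the gripper is clear, so I'm handing in.

```bash
python3 -c "
from station import env
print(env.hand_in())"
```

```text
the job is handed in; nothing more can be done
None
```

I handed the job in after about 25 s on the robot's clock: the tray stands let go on the chamber floor, the door measured shut, and the other bench things look unmoved; the hand-in returned no verdict.

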